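Fit the starwheel on the bottle-indexing conveyor

TASK

Fit the blue starwheel to the small bottle-indexing machine beside the conveyor: put it boss upwards over the upright spindle, turn it until all four of its holes go over the drive studs, and leave it lying flat and fully home on the hub, with nothing holding it. Do not let the wheel fall from a height, keep the bottles on the conveyor standing where they are, and leave the label roll alone.

Things in the scene. Friction and masses are not known exactly. Their poses are not given: they have to be found in the camera images.
- wheel_mid (a point): Loose starwheel, plastic, about 0.45 kg, starts flat on the bench, boss up, at any angle, left or right of the machine: blue disc 194 mm across, 15 mm thick, with a white round boss 50 mm across standing 40 mm above the disc; whole height 55 mm. Point on its axis, half-way up (27.5 mm above the underside); z along the axis towards the boss. A 26 mm bore runs right through boss and disc.
- wheel_pocket (a point): Centre of one of the starwheel's eight equal round pockets (notches in its rim), mid-thickness of the disc (7.5 mm above the underside), 92 mm from the axis; x points outwards. Pockets are 43 mm wide, 45 degrees apart, and reach in to 70.5 mm from the axis; the teeth between them are about 31 mm wide and end 97 mm from the axis.
- wheel_hole (a point): Centre of one of the starwheel's four steel-bushed through holes, mid-thickness (7.5 mm above the underside). The holes are 14 mm wide, 45 mm from the axis, 90 degrees apart, this one 22.5 degrees anticlockwise of wheel_pocket; they are for the studs on the hub.
- seat (a point): Centre of the flat top face of the machine's hub, 95 mm above the bench; the wheel's underside belongs on this face. z up along the spindle, x from the hub towards the conveyor. The machine is fixed but stands a little differently each time. The hub (steel flange 120 mm across) is locked and does not turn. The steel deck 25 mm below reaches 140 mm towards -x and to each side in y, and is clear.
- spindle_tip (a point): Top of the hub's upright spindle, 40 mm above seat. The spindle is 24 mm thick up to 28 mm above seat, then tapers to 12 mm here. A wheel put on at a wrong angle rests on the stud tips, loosely centred by the spindle, 16 mm above home; there it turns with a light push, and drops when its holes come over the studs.
- stud_circle (a point): Centre of the circle of four brass studs, on the axis at the height of their tips, 16 mm above seat. The studs stand 45 mm from the axis, 90 degrees apart, 12 mm thick, tips tapered to 6 mm. Their angle about the axis is NOT given (the axes here tell nothing of it) and varies: look from above before the wheel covers them, or feel for them by turning the wheel. Any matching angle will do.
- belt (a point): Middle of the slat conveyor's belt, level with the deck, 90 mm from the hub axis on its x side. It runs along y: 82 mm wide, 420 mm long. Green guide rails on it top out 43 mm above the belt: a far one at x = +28 to +36 mm from here, and short near ones at x = -28 to -36 mm, only where y is more than 125 mm from the middle.
- bottle_a: Small dark round bottle with gold cap, 41 mm across and 89 mm high, standing on the conveyor belt; origin at the centre of its underside. To be left standing.
- bottle_b: Another such bottle on the other end of the belt; origin at the centre of its underside. To be left standing.
- label_roll: Roll of white labels lying flat on the bench, 116 mm across and 60 mm high; origin at the centre of its underside. On the side of the machine where the starwheel is not. To be left alone.
Not all that is in view belongs to the job. Leave any red look-alike of the bottle_a alone.

How it is judged:
By the outcome, as a careful person would: the job done as asked, in the order asked, and still so for the second after the job is handed in, with the robot touching nothing.
It also fails if it takes over 58 s, if anything falls off the work surface, if the arm or the gripper's body presses on something with over 40 N, if the wrist force passes 120 N, or if a joint passes its speed limit or range.

ROBOT

A 7-joint arm with a two-finger parallel gripper is mounted at the origin on the work surface. World frame = base frame: x ahead of the robot, y to its left, z up, the work surface at z = 0. Lengths are in m, angles in degrees, forces in N, time in s.
With the tool pointing down it reaches from about 0.4 to 0.9 m from the base axis. Payload 5.6 kg.
Tool frame: the origin (TCP) lies at the very end of the fingers, on their centre line; the grasp point (between the pads) lies 19 mm behind it; z points along the fingers, y is the line along which they close (so a half turn about z gives the same grasp; the last joint's range is limited). The gripper opens to 92 mm and grips with 3 to 60 N. Pads are 20 mm wide; open, the fingers measure 128 mm over their backs; the gripper's body (75 mm by 189 mm) begins 69 mm behind the grasp point.
Start: joints at [-72.193, 26.786, -0.665, 91.828, 0.344, 61.387, -3.226], TCP at [0.225, 0.61, 0.215] pointing down, gripper open.
Joint ranges: [-144.91, 144.91], [-17.63, 115.5], [-89.93, 88.59], [15.96, 139.68], [-74.01, 254.01], [8.47, 105.57], [-167.45, 167.45]. Speed limits (degrees/s): [147.25, 147.25, 180, 180, 180, 180, 180].

INTERFACE

Orientations are given as [roll, pitch, yaw] about the fixed x, y, z axes, in that order (R = Rz(yaw) Ry(pitch) Rx(roll)).
In Python, from bench import bot, eyes, ticket gives the robot as it stands. The module is installed in compiled form; this text tells all that it offers.
- The arm moves only by the tool jog_arm, never from a script. Its argument "plan" is a list of rows, each a list of 7 numbers: the finger opening in m, from 0 to 0.0919, then the shift along the tool's x, y, z in m, then the turn, a rotation vector about the tool's x, y, z in degrees. In form: [[fingers, x, y, z, rx, ry, rz], ...]. A call has 1 to 5 rows; each row shifts and turns the commanded pose from where the row before left it, along the tool's axes as they then stand; what a row does not reach is not made up. A row lasts 1/8 s, in which the tool goes at most 62.5 mm and 10.7 degrees, less where a joint would pass 70% of its speed; a pose out of reach is approached as far as the arm can. A call is refused whole if a number of a shift passes 0.0625 or a number of a turn 10.7, either way. A call with a gripper value outside its range is refused whole. The fingers move at their own pace and stop on an object; "squeeze" is the grip in N (left out, the last holds). Time passes only in rows, so rows that do not move let the fingers close. It gives the time, the measured TCP pose, the force, the opening and the grip force at its end, in the units of the state.
- bot.read_state(): the state, without advancing time (a new reading comes with each control period).
- eyes.capture(name): name is "scene" or "side" or "wrist"; returns a dict with "image" (480x640x3 uint8, red, green, blue), "depth" (480x640 float32, m along the optical axis (not along the pixel's ray), 0 where there is no reading), "mtx" (3x3 intrinsics, pixels), "R" (3x3) and "t" (3): a world point X has camera coordinates R X + t. Camera axes: x right, y down, z forward; pixel columns grow to the right and rows downward; lengths in m; the calibration is good to about 2 mm. The wrist camera is an equidistant fisheye: a pixel r from the principal point sees the ray r / f radians off the axis. A picture is of the moment at which its call begins.
- ticket.job_done(): hands the job in; it is judged then, once.
The state is a dict: "clock": time; "joint_positions": joint angles; "qvel": joint speeds; "joint_torque": joint torques, N m; "tool_pos": TCP position; "ee_rot": TCP orientation; "wrist_force": force on the tool from outside, world axes, zero at the start; "moment": the same for the moment, N m; "width": finger opening in m; "grip_force": force on a finger pad.
Only numpy, scipy, OpenCV 4.12 (cv2) and the standard library are available. Lean on these libraries where they do the work, as an engineer would, in place of code of your own. Each camera call takes 0.05 s, during which the arm holds its last target. There are 200 camera calls.

## Working session

There is one attempt and no reset: what is moved stays moved. The work goes in short steps, Python scripts to look and compute and a tool call to move; the robot and the scene stay as the last step left them, time stands still between calls to the robot, and variables do not carry over. Pictures are saved under pics/ and viewed, at most 10 in all, crops included, and the job is handed in when it is done.

Besides the shell and the picture viewer there is one more tool, called after "Emit:" as name([rows], argument=value, ...), one row to a line, values as JSON. jog_arm: Moves the arm, as the interface text tells. Its arguments: {"type":"object","properties":{"plan":{"type":"array"},"squeeze":{"type":"number"}},"required":["plan"]}

```bash
mkdir -p pics
cat > h.py <<'E'
import numpy as np, cv2
from bench import bot, eyes, ticket
def snap(n,f):
    c=eyes.capture(n); cv2.imwrite(f'pics/{f}.png',c['image'][:,:,::-1]); np.savez(f'pics/{f}.npz',**c); return c
def load(f): return dict(np.load(f'pics/{f}.npz'))
def ray(c,u,v,fish=False):
    K=c['mtx']; x=(u-K[0,2])/K[0,0]; y=(v-K[1,2])/K[1,1]
    if fish:
        r=np.hypot(x,y)+1e-12; d=np.array([np.sin(r)*x/r,np.sin(r)*y/r,np.cos(r)])
    else: d=np.array([x,y,1.])
    return -c['R'].T@c['t'], c['R'].T@d
def atz(c,u,v,z,fish=False):
    o,d=ray(c,u,v,fish); return o+d*(z-o[2])/d[2]
def dep(c,u,v,fish=False):
    o,d=ray(c,u,v,fish); 
    zc=c['depth'][int(v),int(u)]; dz=(c['R']@d)[2]; return o+d*zc/dz
E
python3 - <<'E'
from h import *
for n in('scene','side','wrist'):
    c=snap(n,n+'0'); print(n,c['mtx'].round(1).tolist(),(-c['R'].T@c['t']).round(3))
print(bot.read_state())
E
```

```text
scene [[456.0, 0.0, 311.2], [0.0, 456.0, 236.7], [0.0, 0.0, 1.0]] [ 1.212 -0.058  0.86 ]
side [[502.9, 0.0, 328.9], [0.0, 502.9, 234.6], [0.0, 0.0, 1.0]] [ 0.448 -1.037  1.032]
wrist [[371.6, 0.0, 317.5], [0.0, 371.6, 235.9], [0.0, 0.0, 1.0]] [0.158 0.635 0.384]
{'clock': 0.15, 'joint_positions': array([-72.19228084,  26.82519705,  -0.66489108,  91.86735357,
         0.34390848,  61.38534015,  -3.22464798]), 'qvel': array([ 0.04147018, -0.06421148, -0.08661234, -0.23541625,  0.09136234,
        0.06053145, -0.00739034]), 'joint_torque': array([ 1.17677326e-03, -5.20955908e+01, -1.20819721e-02, -2.43975949e+01,
       -5.67169825e-02,  1.53150276e-02,  1.15547100e-04]), 'tool_pos': array([0.22511373, 0.60931446, 0.2138607 ]), 'ee_rot': array([-1.79924305e+02,  5.91197409e-03,  1.59726086e+02]), 'wrist_force': array([ 0.50939577,  0.03819326, -0.37800727]), 'moment': array([-0.00985007, -0.04231996, -0.00159737]), 'grip_force': 0.0, 'width': 0.09213968231851025}
```

View pics/scene0.png

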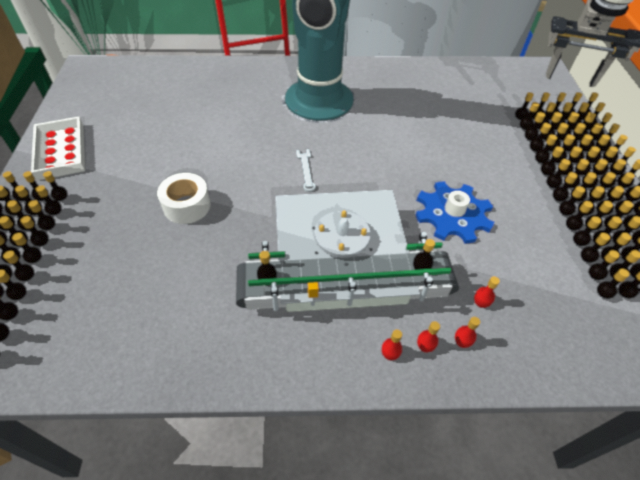

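View pics/wrist0.png

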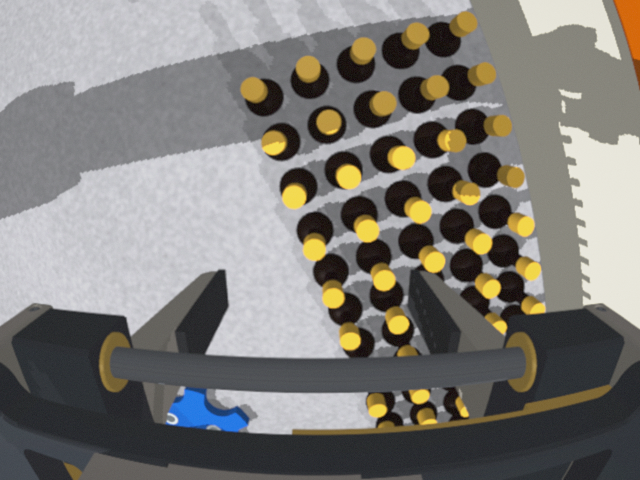

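The scene shows the blue wheel with its white boss at (457,207), the hub with four brass studs at about (343,232), the label roll at (184,198), belt bottles at (266,268) and (424,257), and red look-alikes at (390,345), (428,340), (466,335) and (485,295). The only other thing that could pass for the wheel is the white roll at (184,198), and the blue disc fits the description. The wrist view shows the crowd of bottles under the gripper and the edge of the wheel at (205,410). I'll check the choice in a close crop.

Run:
```python
from h import *
c=load('scene0'); im=c['image'][165:285,255:505,::-1]
cv2.imwrite('pics/crop1.png',cv2.resize(im,None,fx=3.2,fy=3.2,interpolation=cv2.INTER_CUBIC))
for n in('scene0','side0'):
    c=load(n); hsv=cv2.cvtColor(c['image'],cv2.COLOR_RGB2HSV)
    m=cv2.inRange(hsv,(100,150,60),(125,255,255)); k,l,s,ce=cv2.connectedComponentsWithStats(m)
    i=1+np.argmax(s[1:,4]); print(n,s[i],ce[i])
    v,u=np.nonzero(l==i); P=np.array([atz(c,a,b,.015) for a,b in zip(u,v)]); print((P.max(0)+P.min(0))/2,np.ptp(P,axis=0))
    (x,y),r=cv2.minEnclosingCircle(P[:,:2].astype(np.float32)); print('circle',x,y,r)
c=load('scene0')
for u,v in((457,198),(343,217)): print(dep(c,u,v))
```

```text
scene0 [ 416  182   77   61 2171] [453.58083832 214.02257024]
[0.47612021 0.32361185 0.015     ] [1.96319431e-01 1.93866716e-01 2.22044605e-16]
circle 0.47638100385665894 0.3242618143558502 0.10090792179107666
side0 [ 236  171   57   37 1023] [264.09481916 190.23851417]
[0.47062343 0.31884862 0.015     ] [0.18798181 0.19447989 0.        ]
circle 0.4679306149482727 0.3143514096736908 0.10272897779941559
[0.45976412 0.32715882 0.0423411 ]
[0.56737053 0.03679331 0.09929263]
```

View pics/crop1.png

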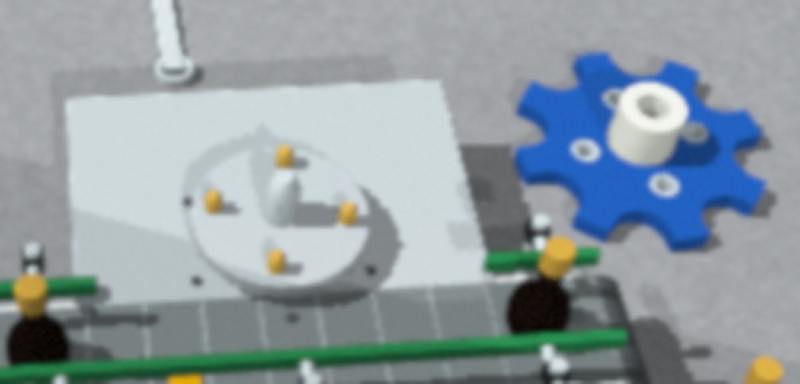

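The crop confirms the wheel: blue, boss up, with four bushed holes. The stud tips show at crop (213,194), (285,148), (348,206) and (277,255), and the spindle tip at about (288,175).

Run:
```python
from h import *
c=load('scene0'); f=lambda u,v,z: atz(c,255+(u+.5)/3.2-.5,165+(v+.5)/3.2-.5,z)
S=np.array([f(*p,.110) for p in((213,192),(285,148),(348,204),(277,252))]); m=S.mean(0); print(S.round(4),m)
d=S-m; print(np.hypot(d[:,0],d[:,1]),np.degrees(np.arctan2(d[:,1],d[:,0])))
print('spindle',f(290,173,.135))
H=np.array([f(*p,.015) for p in((615,98),(585,151),(664,185),(694,132))]); m=H.mean(0);print(H.round(4),m)
d=H-m; print(np.hypot(d[:,0],d[:,1]),np.degrees(np.arctan2(d[:,1],d[:,0])))
print('boss',f(652,104,.055))
print('bottles',f(35,350,.07),f(538,320,.07))
from scipy.spatial.transform import Rotation as R
s=bot.read_state();print(R.from_euler('xyz',s['ee_rot'],degrees=True).as_matrix().round(3))
w=load('wrist0');print(w['R'].T.round(3))
```

```text
[[ 0.5975 -0.0123  0.11  ]
 [ 0.559   0.0381  0.11  ]
 [ 0.6083  0.0768  0.11  ]
 [ 0.6477  0.0273  0.11  ]] [0.6031531  0.03249228 0.11      ]
[0.04511654 0.04446507 0.04458216 0.04487233] [-97.1804778  172.73057108  83.33987256  -6.58393801]
spindle [0.60234978 0.0368225  0.135     ]
[[0.4251 0.3161 0.015 ]
 [0.4806 0.2815 0.015 ]
 [0.5149 0.3352 0.015 ]
 [0.4615 0.3707 0.015 ]] [0.4705241  0.32587363 0.015     ]
[0.04644191 0.04549441 0.04533552 0.04577371] [-167.80828729  -77.21577146   11.84124738  101.39462273]
boss [0.46867147 0.32521826 0.055     ]
bottles [ 0.69538905 -0.12874207  0.07      ] [0.67480612 0.20038009 0.07      ]
[[-0.938  0.347 -0.   ]
 [ 0.347  0.938 -0.001]
 [-0.    -0.001 -1.   ]]
[[ 0.346  0.906  0.244]
 [ 0.938 -0.333 -0.091]
 [-0.001  0.26  -0.965]]
```

Emit:
jog_arm([
  [0.0919,-0.047,-0.026,0,0,0,0],
  [0.0919,-0.047,-0.026,0,0,0,0],
  [0.0919,-0.047,-0.026,0,0,0,0],
  [0.0919,-0.047,-0.026,0,0,0,0],
  [0.0919,-0.047,-0.026,0,0,0,0],
])

```text
clock: 0.78
tool_pos: [0.4015, 0.4048, 0.2145]
ee_rot: [-180.0, 0.0, 159.7]
wrist_force: [0.3, 0.8, -0.1]
width: 0.0918
grip_force: 0.0
```

Emit:
jog_arm([
  [0.0919,-0.047,-0.026,0,0,0,0],
  [0.0919,-0.047,-0.025,0,0,0,0],
  [0.0919,0,0,0.03,0,0,0],
  [0.0919,0,0,0,0,0,0],
])

```text
clock: 1.27
tool_pos: [0.4699, 0.3246, 0.1826]
ee_rot: [-179.8, -0.2, 159.7]
wrist_force: [-0.7, 0.5, -0.0]
width: 0.0916
grip_force: 0.0
```

Run:
```python
from h import *
c=snap('wrist','wrist1'); s=bot.read_state(); print(s['clock'],s['tool_pos'],s['ee_rot'])
def proj(X):
    p=c['R']@np.array(X)+c['t']; t=np.arctan2(np.hypot(p[0],p[1]),p[2]); a=np.arctan2(p[1],p[0]); K=c['mtx']; return (K[0,2]+K[0,0]*t*np.cos(a),K[1,2]+K[0,0]*t*np.sin(a))
print(proj([.4705,.3255,.055]),[proj([.4705+.045*np.cos(a),.3255+.045*np.sin(a),.015]) for a in np.radians([12,102,192,-78])])
```

```text
1.325 [0.47026925 0.32586446 0.18393482] [-1.79895598e+02 -8.50827836e-02  1.59752842e+02]
(np.float64(318.1073962380107), np.float64(227.28855891091317)) [(np.float64(343.26669950026474), np.float64(256.1299265980382)), (np.float64(359.559049736931), np.float64(191.7684031454832)), (np.float64(291.8511663179097), np.float64(176.4493770705756)), (np.float64(278.09483930798467), np.float64(241.96846235813302))]
```

View pics/wrist1.png

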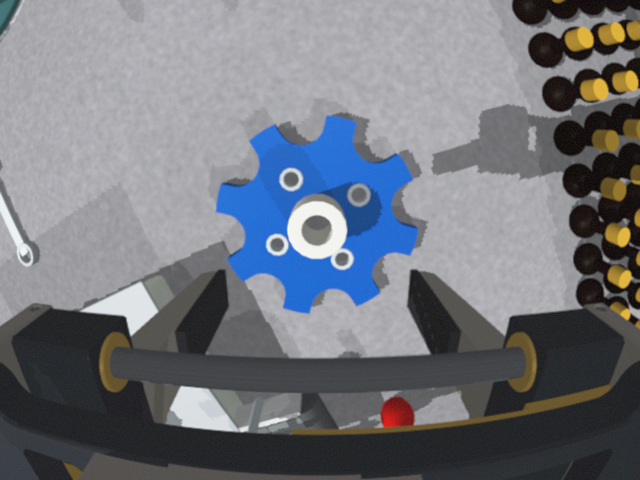

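The wrist view shows the boss top at (317,229) and the holes at (291,179), (359,194), (343,259) and (277,244), all within 3 px of the prediction. The belt's end rail and bottle side lie towards the bottom.

Run:
```python
from h import *
c=load('wrist1')
print(atz(c,317,229,.055,True))
H=np.array([atz(c,*p,.015,True) for p in((291,179.5),(359,194.5),(343,259),(277,244))]); m=H.mean(0); d=H-m
print(m,np.hypot(d[:,0],d[:,1]),np.degrees(np.arctan2(d[:,1],d[:,0]))%90)
```

```text
[0.47154829 0.32413864 0.055     ]
[0.47268394 0.32400564 0.015     ] [0.04488743 0.04515942 0.04552026 0.04510003] [12.3401825  11.89469475 12.25363871 11.09011878]
```

Emit:
jog_arm([
  [0.0919,-0.002,-0.001,0.05,0,0,0],
  [0.0919,0,0,0.05,0,0,0],
  [0.0919,0,0,0.04,0,0,0],
  [0.0919,0,0,0.02,0,0,0],
  [0.0919,0,0,0,0,0,0],
], squeeze=30)

```text
clock: 1.95
tool_pos: [0.4722, 0.3248, 0.0243]
ee_rot: [-179.9, -0.0, 159.8]
wrist_force: [1.4, -0.1, 0.9]
width: 0.0917
grip_force: 0.0
```

Emit:
jog_arm([
  [0.04,0,0,0,0,0,0],
  [0.04,0,0,0,0,0,0],
  [0.04,0,0,0,0,0,0],
  [0.04,0,0,0,0,0,0],
  [0.04,0,0,0,0,0,0],
])

```text
clock: 2.58
tool_pos: [0.4725, 0.3234, 0.0249]
ee_rot: [-179.9, -0.0, 159.7]
wrist_force: [-1.1, -3.0, 5.5]
width: 0.0495
grip_force: 30.0
```

Emit:
jog_arm([
  [0.04,0,0,-0.01,0,0,0],
  [0.04,0,0,-0.04,0,0,0],
  [0.04,0,0,-0.05,0,0,0],
  [0.04,0,0,-0.05,0,0,0],
  [0.04,0,0,-0.05,0,0,0],
])

```text
clock: 3.2
tool_pos: [0.4719, 0.3241, 0.2258]
ee_rot: [-180.0, -0.0, 159.7]
wrist_force: [1.0, 0.9, -5.4]
width: 0.0496
grip_force: 30.0
```

Emit:
jog_arm([
  [0.04,0,0,0,0,0,0],
  [0.04,0,0,0,0,0,0],
])

```text
clock: 3.45
tool_pos: [0.4714, 0.3237, 0.2229]
ee_rot: [-179.9, -0.1, 159.7]
wrist_force: [0.1, 0.5, -5.1]
width: 0.0491
grip_force: 30.0
```

Run:
```python
from h import *
c=snap('wrist','wrist2'); s=bot.read_state(); print(s['clock'],s['tool_pos'],s['ee_rot'],s['width'],s['wrist_force'],s['joint_positions'])
```

```text
3.5 [0.47116579 0.32340614 0.22224907] [-1.79789257e+02 -1.34123305e-01  1.59737511e+02] 0.0498997305097574 [ 0.31845175  0.37378394 -6.06143743] [-43.1311035   18.77629087   6.58650328 102.8727937   -2.47347387
  58.7399006   34.13883452]
```

View pics/wrist2.png

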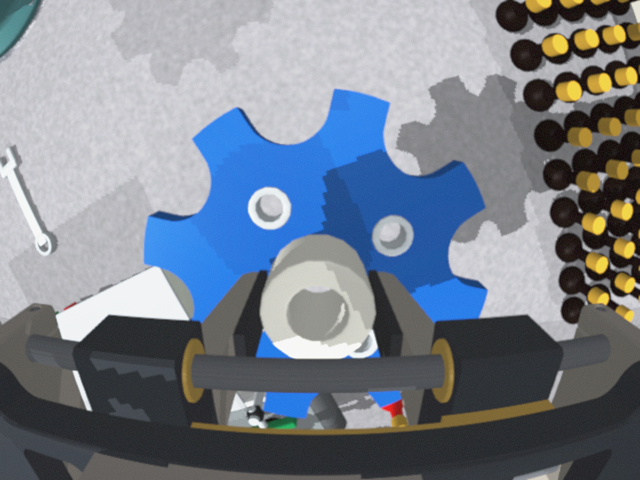

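The wheel is held level by its boss. Two of its holes are visible, at (269,208) and (393,236).

```bash
cat > hole.py <<'E'
from h import *
def holes(f,p,q,z):
    c=load(f); A=atz(c,*p,z,True); B=atz(c,*q,z,True); d=B-A
    n=np.array([-d[1],d[0]])/2; m=(A+B)[:2]/2
    return np.linalg.norm(d[:2]),(np.degrees(np.arctan2(d[1],d[0]))+45)%90, m+n, m-n
E
python3 -c "
from hole import *
print(holes('wrist2',(269,208),(393,236),.2125))"
```

```text
(np.float64(0.06427601920102854), np.float64(11.87133802061524), array([0.41835747, 0.35959558]), array([0.47218513, 0.32446738]))
```

Emit:
jog_arm([
  [0.04,-0.0376,-0.0379,0,0,0,0],
  [0.04,-0.0376,-0.0379,0,0,0,0],
  [0.04,-0.0376,-0.0379,0,0,0,0],
  [0.04,-0.0376,-0.0379,0,0,0,0],
  [0.04,-0.0376,-0.0379,0,0,0,0],
])

```text
clock: 4.12
tool_pos: [0.5825, 0.0797, 0.2219]
ee_rot: [-179.9, -0.2, 159.7]
wrist_force: [1.2, -0.0, -4.7]
width: 0.0496
grip_force: 30.0
```

Emit:
jog_arm([
  [0.04,-0.0374,-0.038,0,0,0,0],
  [0.04,0,0,0,0,0,9.4],
  [0.04,0,0,0,0,0,9.4],
  [0.04,0,0,0,0,0,0],
  [0.04,0,0,0,0,0,0],
])

```text
clock: 4.75
tool_pos: [0.6045, 0.033, 0.2232]
ee_rot: [-179.9, -0.1, 141.1]
wrist_force: [0.4, -0.6, -5.4]
width: 0.0494
grip_force: 30.0
```

Run:
```python
from h import *
s=bot.read_state(); print(s['clock'],s['tool_pos'],s['ee_rot'],s['joint_positions'])
a=snap('scene','scene3')['image'][120:270,240:440,::-1]; b=load('side0')['image'][150:250,300:500,::-1]
cv2.imwrite('pics/m3.png',np.vstack([cv2.resize(x,None,fx=f,fy=f,interpolation=cv2.INTER_CUBIC) for x,f in((a[20:],2),(b[:80],4))] if 0 else [cv2.resize(b[:75,:],None,fx=4,fy=4,interpolation=cv2.INTER_CUBIC),cv2.resize(a[:,:],(400*2,600))[::2]][:1]+[cv2.resize(a[:, :],(800,600))[150:450]]))
```

```text
4.75 [0.60453667 0.03302877 0.22318423] [-1.79889683e+02 -8.69052182e-02  1.41110542e+02] [-20.18339978  22.2885529   18.0225428   98.7810238   -7.73798976
  60.28951532  51.55053328]
```

View pics/m3.png

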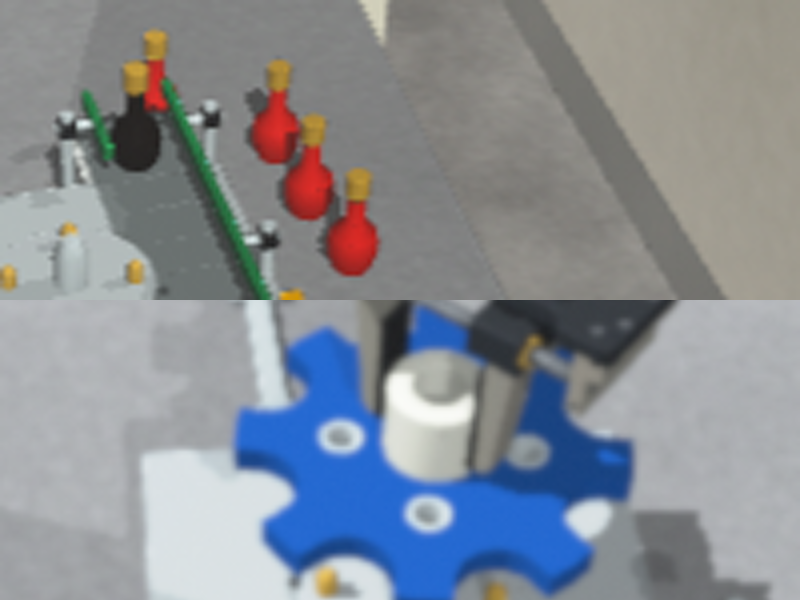

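The side part shows the studs at crop (8,270) and (135,265), with the spindle between them. The scene part shows the wheel held level over the hub, holes at (340,437), (428,514) and (528,450).

Run:
```python
from h import *
c=load('side0'); f=lambda u,v,z: atz(c,300+(u+.5)/4-.5,150+(v+.5)/4-.5,z)
A,B=f(8,269,.11),f(135,263,.11); print(A,B,(A+B)/2,np.linalg.norm(A-B)); d=B-A; print(np.degrees(np.arctan2(d[1],d[0])))
print('far stud',f(69,226,.111),'tip',f(71,236,.135))
c=load('scene3'); g=lambda u,v,z: atz(c,240+(u+.5)/4-.5,120+(v-150+.5)/4-.5,z)
H=np.array([g(*p,.2135) for p in((340,437),(428,514),(528,451))]); m=(H[0]+H[2])/2; print(H,m)
d=H-m; print(np.hypot(d[:,0],d[:,1]),np.degrees(np.arctan2(d[:,1],d[:,0])))
```

```text
[0.5598672  0.03441235 0.11      ] [0.64874576 0.02365701 0.11      ] [0.60430648 0.02903468 0.11      ] 0.08952695632605243
-6.899903567018502
far stud [0.60963965 0.07186178 0.111     ] tip [0.60497885 0.03187587 0.135     ]
[[ 0.59865699 -0.00914157  0.2135    ]
 [ 0.64851611  0.03042772  0.2135    ]
 [ 0.60833328  0.08169198  0.2135    ]] [0.60349514 0.0362752  0.2135    ]
[0.04567374 0.04539913 0.04567374] [-96.0806565   -7.40034678  83.9193435 ]
```

Emit:
jog_arm([
  [0.04,-0.002,-0.0025,0.03,0,0,0],
  [0.04,0,0,0.025,0,0,0],
  [0.04,0,0,0.008,0,0,0],
  [0.04,0,0,0.006,0,0,0],
  [0.04,0,0,0,0,0,0],
])

```text
clock: 5.42
tool_pos: [0.6055, 0.0297, 0.156]
ee_rot: [180.0, 0.0, 140.9]
wrist_force: [0.2, -0.3, -5.3]
width: 0.0494
grip_force: 30.0
```

Emit:
jog_arm([
  [0.04,0,0,0.003,0,0,0],
  [0.04,0,0,0.003,0,0,0],
  [0.04,0,0,0.003,0,0,0],
  [0.04,0,0,0,0,0,0],
])

```text
clock: 5.92
tool_pos: [0.605, 0.0296, 0.1463]
ee_rot: [-180.0, -0.0, 140.9]
wrist_force: [0.2, 0.2, -5.3]
width: 0.0495
grip_force: 30.0
```

No contact force, and the underside is already past the taper. Going on down in small steps.

Emit:
jog_arm([
  [0.04,0,0,0.003,0,0,0],
  [0.04,0,0,0.003,0,0,0],
  [0.04,0,0,0.003,0,0,0],
  [0.04,0,0,0.002,0,0,0],
  [0.04,0,0,0,0,0,0],
])

```text
clock: 6.55
tool_pos: [0.6051, 0.0296, 0.1354]
ee_rot: [-180.0, -0.0, 140.9]
wrist_force: [-0.0, -0.6, -5.2]
width: 0.0495
grip_force: 30.0
```

Emit:
jog_arm([
  [0.04,0,0,0.002,0,0,0],
  [0.04,0,0,0.002,0,0,0],
  [0.04,0,0,0,0,0,0],
])

```text
clock: 6.92
tool_pos: [0.6051, 0.0296, 0.1314]
ee_rot: [-180.0, -0.0, 140.9]
wrist_force: [-0.9, 0.3, -4.7]
width: 0.0496
grip_force: 30.0
```

Underside is about 4 mm below the stud tips with no force, so the holes are over the studs.

Emit:
jog_arm([
  [0.04,0,0,0.002,0,0,0],
  [0.04,0,0,0.002,0,0,0],
  [0.04,0,0,0.002,0,0,0],
  [0.04,0,0,0,0,0,0],
])

```text
clock: 7.42
tool_pos: [0.6051, 0.0296, 0.1254]
ee_rot: [-180.0, -0.0, 140.9]
wrist_force: [-0.7, -0.6, -5.6]
width: 0.0494
grip_force: 30.0
```

Emit:
jog_arm([
  [0.04,0,0,0.002,0,0,0],
  [0.04,0,0,0.002,0,0,0],
  [0.04,0,0,0,0,0,0],
])

```text
clock: 7.8
tool_pos: [0.6051, 0.0296, 0.1214]
ee_rot: [-180.0, -0.0, 140.9]
wrist_force: [0.2, -0.2, -5.1]
width: 0.0496
grip_force: 30.0
```

Emit:
jog_arm([
  [0.04,0,0,0.001,0,0,0],
  [0.04,0,0,0,0,0,0],
])

```text
clock: 8.05
tool_pos: [0.6052, 0.0296, 0.1205]
ee_rot: [-180.0, -0.0, 140.9]
wrist_force: [0.4, -0.5, -5.5]
width: 0.0496
grip_force: 30.0
```

Emit:
jog_arm([
  [0.04,0,0,0.001,0,0,0],
  [0.04,0,0,0,0,0,0],
])

```text
clock: 8.3
tool_pos: [0.6054, 0.0296, 0.1201]
ee_rot: [180.0, 0.0, 140.9]
wrist_force: [-0.5, 0.3, -2.1]
width: 0.0498
grip_force: 30.0
```

Emit:
jog_arm([
  [0.04,0,0,0.0005,0,0,0],
  [0.04,0,0,0,0,0,0],
])

```text
clock: 8.55
tool_pos: [0.6055, 0.0297, 0.1199]
ee_rot: [180.0, 0.0, 140.9]
wrist_force: [-2.4, 1.0, 5.6]
width: 0.0496
grip_force: 30.0
```

It is seated: contact at TCP z 0.120, as predicted. Release and retreat.

Emit:
jog_arm([
  [0.056,0,0,0,0,0,0],
  [0.07,0,0,0,0,0,0],
  [0.085,0,0,0,0,0,0],
  [0.085,0,0,0,0,0,0],
  [0.085,0,0,0,0,0,0],
])

```text
clock: 9.18
tool_pos: [0.6053, 0.0296, 0.119]
ee_rot: [180.0, 0.0, 140.9]
wrist_force: [-0.5, -0.6, -1.0]
width: 0.0849
grip_force: 0.0
```

Emit:
jog_arm([
  [0.085,0,0,-0.01,0,0,0],
  [0.085,0,0,-0.03,0,0,0],
  [0.085,0,0,-0.05,0,0,0],
  [0.085,0,0,-0.05,0,0,0],
  [0.085,0,0,0,0,0,0],
])

```text
clock: 9.8
tool_pos: [0.6079, 0.0295, 0.2645]
ee_rot: [179.6, 0.4, 140.9]
wrist_force: [-0.2, 0.4, -0.6]
width: 0.0852
grip_force: 0.0
```

Run:
```python
from h import *
c=snap('wrist','wrist4'); s=bot.read_state(); print(s['clock'],s['tool_pos'],s['width'],s['wrist_force'])
d=snap('scene','scene4')
cv2.imwrite('pics/m4.png',np.vstack([cv2.resize(c['image'][90:390,120:520,::-1],(400,300)),cv2.resize(d['image'][160:310,240:440,::-1],(400,300))]))
```

```text
9.85 [0.60633236 0.02958456 0.26176894] 0.08537584073425249 [-0.22835315 -0.20569375  0.09505538]
```

View pics/m4.png

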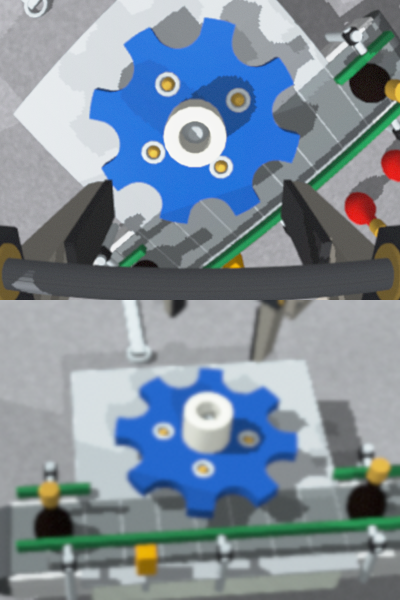

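The brass studs fill all four holes, at (168,84), (238,99), (220,167) and (152,152). The wheel lies flat and both belt bottles are standing. Let it settle, then hand in.

Emit:
jog_arm([
  [0.085,0,0,0,0,0,0],
  [0.085,0,0,0,0,0,0],
  [0.085,0,0,0,0,0,0],
])

```text
clock: 10.28
tool_pos: [0.6049, 0.0295, 0.2583]
ee_rot: [-179.9, -0.0, 140.9]
wrist_force: [0.4, -0.1, -0.4]
width: 0.0847
grip_force: 0.0
```

```bash
python3 -c "
from bench import ticket; print(ticket.job_done())"
```

```text
the job is handed in; nothing more can be done
None
```

The starwheel is on the hub, boss up, flat and fully home with all four studs through its holes; the gripper is clear, both bottles on the conveyor are still standing, the label roll was not touched, and the job was handed in at about 10 s.

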